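# Put the sealing-tape rolls away in the bolted slide-top box

## Task

The roaster is about to run and flying chaff sticks to tape, so put the sealing-tape rolls away: draw the bolt of the wooden slide-top box, slide its lid fully open past the ridge, lift every roll off the upright spindles of the tape stand and lay them flat in the box (two layers are fine). Then push the lid fully home over its ridge and shoot the bolt fully into its keeper. The stand stays upright in its place, and the other things stay where they are.

Things in the scene. Friction and masses are not known exactly. Their poses are not given: they have to be found in the camera images.
- roll_box: wooden slide-top box screwed to the table, outside 170 (x) x 180 (y) x 71 mm high. Origin: centre of its underside on the table, z up; its lid opens towards the box's +x. A steel keeper (staple, 22 mm wide) for the bolt stands on the +y wall at x = 50 mm, up to 91 mm above the table
- box_floor (a point): centre of the box's inner floor, axes as the box, 6 mm above the table. Inside: 150 x 160 mm (x -75..75, y -80..80 mm); the lid's underside is 52 mm above this point. With the lid fully open the mouth is free from x = -75 to x = +60 mm
- lid (a joint): slide of the lid, m: 0 fully home against the near end wall, 0.135 fully open at its end stop (overhanging the far end; it cannot come off). A sprung ridge holds it: from 0.001 to 0.010 it takes about 10 N either way, crest at 0.005; elsewhere about 2 N. It stays where it is left. The shot bolt locks it
- lid_grip (a point): middle of the lid's steel bridge handle: a round bar 10 mm thick, straight for 70 mm along the box's y, its axis (this point) 28 mm above the lid's top face, 92 mm above the table (the bar's legs stand 40 mm to either side) and at box x = -30 mm when home; it moves with the lid along box +x
- bolt (a joint): slide of the barrel bolt on the lid, m: 0 fully shot (through the keeper, at its stop), 0.030 fully drawn, clear of the keeper above 0.014; drawing moves it along the box's -y, shooting along +y. About 2 N; it stays where it is left and can enter the keeper only with the lid home (it must be less than 2 mm open)
- bolt_knob (a point): centre of the top of the bolt's upright round knob (stem 11 mm thick, cap 15 mm wide and 5 mm high), 114 mm above the table; the bolt's rod, 10 mm thick, has its axis 36 mm below this point; the rod's straps on either side reach up to 84 mm above the table. With lid home and bolt shot it stands at box x = 50, y = 16 mm
- tape_stand: loose steel tape stand of 1.3 kg, base 78 (x) x 200 (y) x 12 mm; origin: centre of its underside, z up. Two upright spindles 21 mm thick at y = +55 and y = -55 mm, domed tops 66 mm above the origin
- post_a (a point): top centre of the spindle at the stand's +y end
- post_b (a point): top centre of the spindle at the stand's -y end
- roll_a1: roll of tan sealing tape on a cardboard core, ring 58 to 60 mm outside, 25 mm hole, 24 mm high, 0.07 kg; origin: centre of its lower face, z along its axis. Starts flat on the +y spindle, resting on the stand's base
- roll_b1: roll of tan sealing tape on a cardboard core, ring 58 to 60 mm outside, 25 mm hole, 24 mm high, 0.07 kg; origin: centre of its lower face, z along its axis. Starts flat on the -y spindle, resting on the stand's base
- roll_a2: roll of tan sealing tape on a cardboard core, ring 58 to 60 mm outside, 25 mm hole, 24 mm high, 0.07 kg; origin: centre of its lower face, z along its axis. Starts flat on the +y spindle, resting on the roll below it; may be absent
- roll_b2: roll of tan sealing tape on a cardboard core, ring 58 to 60 mm outside, 25 mm hole, 24 mm high, 0.07 kg; origin: centre of its lower face, z along its axis. Starts flat on the -y spindle, resting on the roll below it; may be absent
- tape_roll: bystander: a big roll of tape, 96 mm wide and 25 mm high, lying on the table; leave it
- marker_pen: bystander: pen 135 mm long; leave it
- bean_jar: bystander: glass jar of beans with a black lid, 72 mm wide, 110 mm high; leave it
- sample_tin: bystander: white tin with a black lid, 64 mm wide, 58 mm high; leave it
Not all that is in view belongs to the job. What is shaped like the tape_stand but red is not meant.

How it is judged:
By the outcome, as a careful person would: the job done as asked, in the order asked, and still so for the second after the job is handed in, with the robot touching nothing.
Of roll_a2, roll_b2 only 1 to 2 are there at a start; the rules pass over those that are not, and their reading is None.
At some moment in a run one of tape_stand may be knocked a few centimetres aside while the robot is not near it.
Once in a run the grip may slacken for a moment while it holds something.
It also fails if it takes over 192 s, if anything falls off the work surface, if the arm or the gripper's body presses on something with over 40 N, if the wrist force passes 120 N, or if a joint passes its speed limit or range.

## Robot

A 7-joint arm with a two-finger parallel gripper is mounted at the origin on a cart in front of the work surface, level with it; the furniture and walls round the work are solid. World frame = base frame: x ahead of the robot, y to its left, z up, the work surface at z = 0. Lengths are in m, angles in rad, forces in N, time in s.
With the tool pointing down it reaches from about 0.425 to 0.925 m from the base axis. Payload 6.8 kg.
Tool frame: the origin (TCP) lies at the very end of the fingers, on their centre line; the grasp point (between the pads) lies 19 mm behind it (r.tcp_to_grasp is the distance from the TCP to the grasp point, in m); z points along the fingers, y is the line along which they close (so a half turn about z gives the same grasp; the last joint's range is limited). The gripper opens to 85 mm and grips with 20 to 120 N. Pads are 22 mm wide; open, the fingers measure 114 mm over their backs; the gripper's body (76 mm by 85 mm) begins 54 mm behind the grasp point. The pads swing forward as they close: fully open they stand 13 mm farther back than shut.
Start: joints at [1.143, 0.477, 0.022, 1.555, -0.011, 1.109, -0.083], TCP at [0.212, -0.641, 0.231] pointing down, gripper open.
Joint ranges: [-2.96, 2.96], [-0.34, 2.1], [-1.41, 1.46], [0.24, 2.44], [-1.37, 4.51], [0.17, 1.92], [-2.96, 2.96]. Speed limits (rad/s): [2.39, 2.39, 3.14, 3.14, 3.14, 3.14, 3.14].

## Interface

Orientations are given as a rotation vector (axis times angle).
In Python, from bench import r gives the robot as it stands.
- The arm moves only by the tool step_arm, never from a script. Its argument "moves" is a list of rows, each a list of 7 numbers: the shift along the tool's x, y, z in mm, then the turn, a rotation vector about the tool's x, y, z in rad, then the finger opening in mm, from 0 to 85.4. A call has 1 to 8 rows; each row is the pose to reach, as a shift and turn from the pose commanded when the call began, along the tool's axes at that moment; what a row does not reach only later rows make up. A row lasts 1/10 s, in which the tool goes at most 50 mm and 8.59 degrees, less where a joint would pass 70% of its speed; a pose out of reach is approached as far as the arm can. A call with a gripper value outside its range is refused whole. The fingers move at their own pace and stop on an object; "grip_force" is the grip in N (left out, the last holds). Time passes only in rows, so rows that repeat a pose let the fingers close. It gives the time, the measured TCP pose, the force, the opening and the grip force at its end, in the units of the state.
- r.get_obs(): the state, without advancing time (a new reading comes with each control period).
- r.grab_frame(name): name is "side" or "top" or "wrist"; returns a dict with "image" (400x640x3 uint8, red, green, blue), "depth" (400x640 float32, m along the optical axis (not along the pixel's ray), 0 where there is no reading), "mtx" (3x3 intrinsics, pixels), "rvec" (rotation vector, rad) and "tvec" (3), from world to camera coordinates, as OpenCV has them. Camera axes: x right, y down, z forward; pixel columns grow to the right and rows downward; lengths in m; the calibration is good to about 2 mm. A picture is of the moment at which its call begins.
- r.hand_in(): hands the job in; it is judged then, once.
The state is a dict: "clock": time; "joints": joint angles; "qvel": joint speeds; "tau": joint torques, N m; "tcp_pos": TCP position; "orientation": TCP orientation; "contact_force": force on the tool from outside, world axes, zero at the start; "moment": the same for the moment, N m; "grip_width": finger opening in m; "gripper_force": force on a finger pad.
Only numpy, scipy, OpenCV 4.12 (cv2) and the standard library are available. Lean on these libraries where they do the work, as an engineer would, in place of code of your own. Each camera call takes 0.05 s, during which the arm holds its last target. There are 200 camera calls.

## Working session

There is one attempt and no reset: what is moved stays moved. The work goes in short steps, Python scripts to look and compute and a tool call to move; the robot and the scene stay as the last step left them, time stands still between calls to the robot, and variables do not carry over. Pictures are saved under pics/ and viewed, at most 14 in all, crops included, and the job is handed in when it is done.

Besides the shell and the picture viewer there is one more tool, called by a JSON object that holds its "fn" and its "kwargs". step_arm: Moves the arm, as the interface text tells. Its arguments: {"type":"object","properties":{"moves":{"type":"array","items":{"type":"array","items":{"type":"number"}}},"grip_force":{"type":"number"}},"required":["moves"]}

```bash
ls; mkdir -p pics; cat > h.py <<'E'
import numpy as np, cv2
from scipy.spatial.transform import Rotation as R
from bench import r
def grab(n):
    f=r.grab_frame(n); f['R']=cv2.Rodrigues(np.array(f['rvec'],float))[0]; f['t']=np.array(f['tvec'],float).ravel(); f['K']=np.array(f['mtx']); return f
def save(f,name,crop=None,scale=1):
    im=f['image'][:,:,::-1].copy()
    if crop: a,b,c,d=crop; im=im[b:d,a:c]
    if scale!=1: im=cv2.resize(im,None,fx=scale,fy=scale,interpolation=cv2.INTER_CUBIC)
    cv2.imwrite('pics/'+name+'.png',im)
def ray(f,u,v,z):
    d=f['R'].T@np.linalg.inv(f['K'])@np.array([u,v,1.]); c=-f['R'].T@f['t']
    return c+d*(z-c[2])/d[2]
def cloud(f):
    D=f['depth']; v,u=np.mgrid[:D.shape[0],:D.shape[1]]
    p=np.stack([u*D,v*D,D],-1)@np.linalg.inv(f['K']).T
    w=(p-f['t'])@f['R']; w[D<=0]=np.nan; return w
def proj(f,P):
    q=f['K']@(f['R']@np.array(P,float)+f['t']); return q[:2]/q[2]
def tool(P):
    o=r.get_obs(); return R.from_rotvec(o['orientation']).inv().apply(np.array(P)-o['tcp_pos'])*1000
def st():
    o=r.get_obs(); M=R.from_rotvec(o['orientation']).as_matrix()
    print('t',round(o['clock'],2),'tcp',np.round(o['tcp_pos'],4),'F',np.round(o['contact_force'],1),'w',round(o['grip_width'],4),'gf',o['gripper_force'],'q',np.round(o['joints'],2)); print(np.round(M,3).tolist())
E
python3 - <<'E'
from h import *
st()
for n in('top','side'):
    f=grab(n); save(f,n+'0'); np.savez(n+'0.npz',**f)
    print(n,-f['R'].T@f['t'],f['K'].round(1).tolist())
E
```

```text
pics
t 0.0 tcp [ 0.212  -0.6402  0.2303] F [ 1.   0.2 -0.4] w 0.0855 gf 0.0 q [ 1.14  0.48  0.02  1.56 -0.01  1.11 -0.08]
[[0.949, 0.314, -0.001], [0.314, -0.949, 0.002], [-0.0, -0.002, -1.0]]
top [0.30475817 0.01769093 1.43164884] [[464.0, 0.0, 318.3], [0.0, 464.0, 195.7], [0.0, 0.0, 1.0]]
side [0.17734624 1.33693081 0.75921496] [[494.9, 0.0, 313.9], [0.0, 494.9, 186.7], [0.0, 0.0, 1.0]]
```

View pics/top0.png

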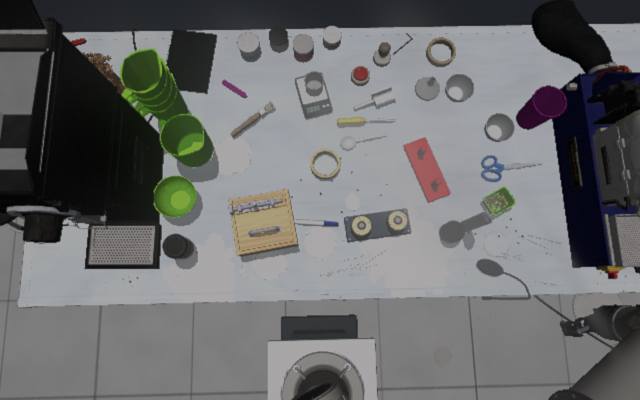

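View pics/side0.png

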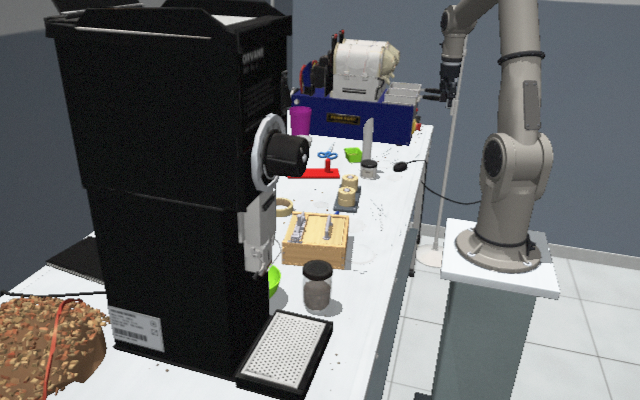

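```bash
python3 - <<'E'
from h import *
F={n:dict(np.load(n+'0.npz')) for n in('top','side')}
f=F['top']; w=cloud(f); im=f['image']
save(f,'crop0',(215,170,425,270),3.8)
def mask_rect(m,z,box):
    k=np.zeros_like(m); a,b,c,d=box; k[b:d,a:c]=m[b:d,a:c]
    cs,_=cv2.findContours(k.astype(np.uint8),cv2.RETR_EXTERNAL,cv2.CHAIN_APPROX_NONE)
    c=max(cs,key=cv2.contourArea); P=np.array([ray(f,u,v,z)[:2] for u,v in c[:,0]]).astype(np.float32)
    return cv2.minAreaRect(P*1000)
Z=w[:,:,2]
print('box',mask_rect((Z>.05)&(Z<.085),.068,(210,170,315,270)))
print('stand',mask_rect((Z>.006)&(Z<.2),.012,(338,200,418,250)))
for (u,v) in [(263,222),(240,206),(361,226),(397,220),(263,231),(361,221),(402,222)]:
    print((u,v),w[v,u].round(3))
# posts: highest pts in stand
for b in [(345,210,379,245),(380,205,415,240)]:
    a_,b_,c_,d_=b; s=w[b_:d_,a_:c_].reshape(-1,3); print(np.nanpercentile(s[:,2],[50,80,90,97,100]).round(3)); 
    t=s[s[:,2]>.03]; print(len(t),t.mean(0), (t.max(0)+t.min(0))/2, t.max(0)-t.min(0), np.histogram(t[:,2],10))
m=(Z>.085)&(Z<.13); m[:170]=0;m[270:]=0;m[:,:215]=0;m[:,310:]=0
n,l,s,c=cv2.connectedComponentsWithStats(m.astype(np.uint8))
for i in range(1,n):
    p=w[l==i]; print(s[i],c[i],p.mean(0).round(4),p.max(0).round(3),p.min(0).round(3))
E
```

```text
box ((497.02069091796875, 165.5965576171875), (171.86593627929688, 180.7291717529297), 9.5723295211792)
stand ((486.8056335449219, -181.9835205078125), (80.0956039428711, 199.3706817626953), 5.9728312492370605)
(263, 222) [0.494 0.164 0.068]
(240, 206) [0.541 0.23  0.085]
(361, 226) [ 0.477 -0.127  0.06 ]
(397, 220) [ 0.491 -0.233  0.072]
(263, 231) [0.464 0.161 0.098]
(361, 221) [ 0.493 -0.128  0.051]
(402, 222) [ 0.486 -0.248  0.066]
[0.011 0.057 0.061 0.063 0.068]
310 [ 0.47894041 -0.12630377  0.05865644] [ 0.47948767 -0.12771911  0.04916648] [0.05564712 0.05841406 0.03821361] (array([  2,   2,   5,   5,   8,   2,  40, 122, 105,  19]), array([0.03005967, 0.03388103, 0.03770239, 0.04152375, 0.04534512,
       0.04916648, 0.05298784, 0.0568092 , 0.06063056, 0.06445192,
       0.06827328]))
[0.01  0.056 0.06  0.064 0.072]
318 [ 0.49181575 -0.23429479  0.05770628] [ 0.49276231 -0.23618281  0.05111416] [0.05644833 0.05719904 0.04130725] (array([  4,   9,   6,   4,   6,  35, 115, 101,  35,   3]), array([0.03046054, 0.03459126, 0.03872199, 0.04285271, 0.04698344,
       0.05111416, 0.055
[... 908 characters left out ...]
 1   1   1] [262. 204.] [0.5451 0.1649 0.0857] [0.545 0.165 0.086] [0.545 0.165 0.086]
[265 204   1   1   1] [265. 204.] [0.545  0.1561 0.0854] [0.545 0.156 0.085] [0.545 0.156 0.085]
[243 206   1   1   1] [243. 206.] [0.5401 0.2205 0.0867] [0.54  0.22  0.087] [0.54  0.22  0.087]
[245 206   2   2   3] [245.66666667 206.33333333] [0.539  0.2127 0.0867] [0.54  0.215 0.09 ] [0.537 0.211 0.085]
[238 209   1   1   1] [238. 209.] [0.5308 0.2344 0.0905] [0.531 0.234 0.091] [0.531 0.234 0.091]
[240 208   1   1   1] [240. 208.] [0.5342 0.2291 0.0874] [0.534 0.229 0.087] [0.534 0.229 0.087]
[249 226  30   9 104] [263.58653846 229.59615385] [0.4683 0.1593 0.0944] [0.479 0.202 0.103] [0.457 0.118 0.086]
```

View pics/crop0.png

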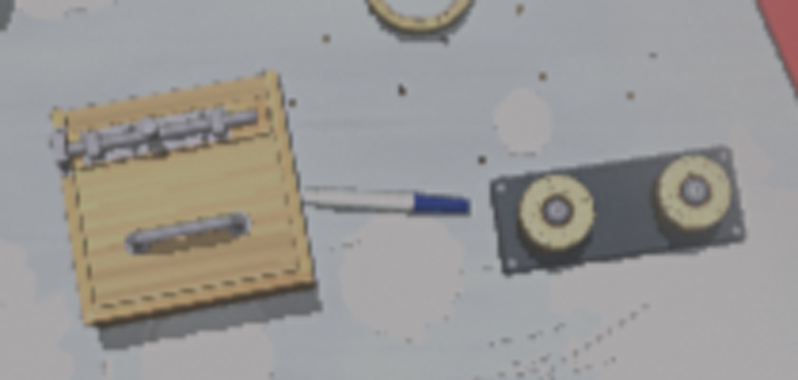

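Candidates: the grey stand with two rolls per spindle at (361,226) and (397,220); the red stand at (427,170), a decoy without rolls; loose rings at (325,164), the bystander roll, and (441,50). I choose the grey stand. The crop shows the box with its bolt on the far side, the knob near (253,203) and the handle at (263,230). Box yaw is about 9.6° and stand yaw about 6°.

```bash
python3 - <<'E'
from h import *
f=dict(np.load('top0.npz')); w=cloud(f).reshape(-1,3); w=w[~np.isnan(w[:,0])]
a=np.array([.212,-.64]);v=np.array([.52,-.25]);b=np.array([.5436,.189])
for s,e in((a,v),(v,b)):
    for k in np.linspace(0,1,7):
        p=s+(e-s)*k; q=w[np.hypot(*(w[:,:2]-p).T)<.09]; print(p.round(2),q[:,2].max().round(3) if len(q) else None, end=' | ')
print()
for P in([.52,-.25,.24],[.5436,.1885,.24]): print(tool(P).round(1))
E
```

```text
[ 0.21 -0.64] 0.591 | [ 0.26 -0.57] 0.643 | [ 0.31 -0.51] 0.03 | [ 0.37 -0.44] 0.061 | [ 0.42 -0.38] 0.221 | [ 0.47 -0.32] 0.072 | [ 0.52 -0.25] 0.072 | [ 0.52 -0.25] 0.072 | [ 0.52 -0.18] 0.072 | [ 0.53 -0.1 ] 0.068 | [ 0.53 -0.03] 0.067 | [0.54 0.04] 0.087 | [0.54 0.12] 0.117 | [0.54 0.19] 0.117 | 
[ 415.  -273.7   -9.2]
[ 575.3 -682.5   -8.5]
```

{"fn": "step_arm", "kwargs": {"moves": [[0, 0, -50, 0, 0, 0, 85], [0, 0, -100, 0, 0, 0, 85], [50, -33, -100, 0, 0, 0, 85], [91, -60, -100, 0, 0, 0, 85], [132, -87, -100, 0, 0, 0, 85], [173, -114, -100, 0, 0, 0, 85], [214, -141, -100, 0, 0, 0, 85], [255, -168, -100, 0, 0, 0, 85]]}}

```text
clock: 0.9
tcp_pos: [0.3988, -0.4034, 0.3311]
orientation: [-3.101, -0.5, 0.001]
contact_force: [0.9, -0.0, 0.2]
grip_width: 0.0847
gripper_force: 0.0
```

```bash
python3 - <<'E'
from h import *
st(); print(tool([.5436,.1885,.2]).round(1))
E
```

```text
t 0.9 tcp [ 0.3988 -0.4034  0.3311] F [ 0.9 -0.   0.2] w 0.0847 gf 0.0 q [ 0.77  0.23 -0.11  1.68  0.03  1.23 -0.6 ]
[[0.949, 0.314, -0.0], [0.314, -0.949, 0.0], [-0.0, -0.0, -1.0]]
[ 323.5 -516.4  131.1]
```

{"fn": "step_arm", "kwargs": {"moves": [[26, -41, 0, 0, 0, 0.03, 60], [52, -82, 0, 0, 0, 0.06, 60], [78, -123, 0, 0, 0, 0.09, 60], [104, -164, 0, 0, 0, 0.12, 60], [130, -205, 0, 0, 0, 0.153, 60], [156, -246, 10, 0, 0, 0.153, 60], [182, -287, 30, 0, 0, 0.153, 60], [206, -328, 50, 0, 0, 0.153, 60]]}}

```text
clock: 1.7
tcp_pos: [0.49, -0.0311, 0.2825]
orientation: [3.13, 0.261, 0.002]
contact_force: [1.0, -0.5, 0.4]
grip_width: 0.0598
gripper_force: 0.0
```

```bash
python3 - <<'E'
from h import *
st(); print(tool([.5436,.1885,.2]).round(1))
E
```

```text
t 1.7 tcp [ 0.49   -0.0311  0.2825] F [ 1.  -0.5  0.4] w 0.0598 gf 0.0 q [ 0.3   0.15 -0.41  1.9   0.07  1.11 -1.53]
[[0.986, 0.166, 0.001], [0.166, -0.986, -0.0], [0.001, 0.0, -1.0]]
[  89.2 -207.7   82.6]
```

{"fn": "step_arm", "kwargs": {"moves": [[19, -45, 17, 0, 0, 0, 40], [38, -90, 34, 0, 0, 0, 40], [57, -135, 51, 0, 0, 0, 40], [75, -175, 68, 0, 0, 0, 40], [89, -207, 80, 0, 0, 0, 40], [89, -207, 80, 0, 0, 0, 40]]}}

```text
clock: 2.3
tcp_pos: [0.5416, 0.1922, 0.2008]
orientation: [-3.126, -0.274, 0.005]
contact_force: [-0.5, -0.3, -1.0]
grip_width: 0.04
gripper_force: 0.0
```

```bash
python3 - <<'E'
from h import *
st(); f=grab('wrist'); save(f,'w1'); w=cloud(f); print('cam',-f['R'].T@f['t'])
Z=w[:,:,2]; m=(Z>.095)&(Z<.13)
n,l,s,c=cv2.connectedComponentsWithStats(m.astype(np.uint8))
for i in range(1,n):
    if s[i][4]>60:
        p=w[l==i]; print(s[i],c[i].round(),np.median(p,0).round(4),p.max(0).round(4),p.min(0).round(4))
E
```

```text
t 2.3 tcp [0.5416 0.1922 0.2008] F [-0.5 -0.3 -1. ] w 0.04 gf 0.0 q [-0.05  0.39 -0.5   1.8   0.21  1.   -2.03]
[[0.985, 0.174, -0.003], [0.174, -0.985, 0.003], [-0.003, -0.003, -1.0]]
cam [0.61370224 0.20378924 0.34449592]
[318 188  17  21 263] [326. 198.] [0.5472 0.1875 0.1153] [0.5531 0.1943 0.1175] [0.5388 0.1802 0.0955]
[  25  239   87   72 4723] [ 68. 274.] [0.4332 0.4073 0.1119] [0.4639 0.4462 0.1148] [0.3932 0.3755 0.095 ]
[297 268  61  10 525] [328. 273.] [0.4686 0.1711 0.098 ] [0.4765 0.2007 0.1002] [0.4596 0.1424 0.0951]
```

View pics/w1.png

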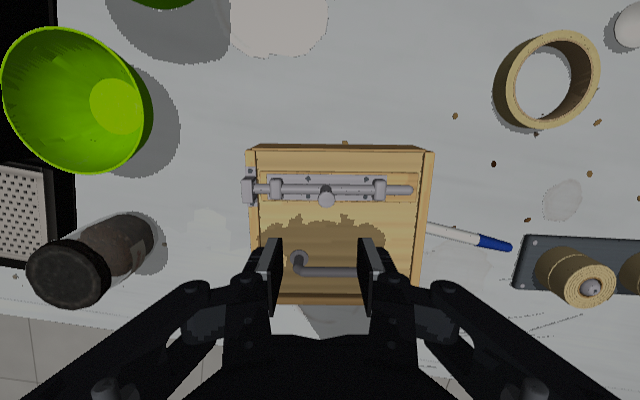

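The wrist picture shows the knob at (326,198), the handle at (330,272), the bolt shot through the keeper at (249,187) and two rolls on the near spindle at (580,285).

```bash
python3 - <<'E'
from h import *
st(); print(tool([.5455,.1875,.092]).round(1))
E
```

```text
t 2.35 tcp [0.542  0.1888 0.2014] F [ 0.8 -0.8  1. ] w 0.0397 gf 0.0 q [-0.05  0.39 -0.5   1.8   0.21  1.   -2.03]
[[0.985, 0.171, -0.003], [0.171, -0.985, 0.001], [-0.003, -0.001, -1.0]]
[  3.5   2.  109.4]
```

{"fn": "step_arm", "kwargs": {"moves": [[3, 2, 40, 0, 0, 0, 40], [3, 2, 80, 0, 0, 0, 40], [3, 2, 109, 0, 0, 0, 40], [3, 2, 109, 0, 0, 0, 40], [3, 2, 109, 0, 0, 0, 5], [3, 2, 109, 0, 0, 0, 5], [3, 2, 109, 0, 0, 0, 5], [3, 2, 109, 0, 0, 0, 5]], "grip_force": 25}}

```text
clock: 3.15
tcp_pos: [0.5476, 0.1848, 0.0956]
orientation: [-3.13, -0.261, -0.005]
contact_force: [-0.5, -0.5, 6.0]
grip_width: 0.0127
gripper_force: 24.6
```

```bash
python3 - <<'E'
from h import *
st()
E
```

```text
t 3.15 tcp [0.5476 0.1848 0.0956] F [-0.5 -0.5  6. ] w 0.0127 gf 24.615907073020935 q [-0.09  0.52 -0.45  1.88  0.31  0.8  -2.1 ]
[[0.986, 0.166, 0.003], [0.166, -0.986, 0.001], [0.003, -0.0, -1.0]]
```

{"fn": "step_arm", "kwargs": {"moves": [[0, 5, 0, 0, 0, 0, 5], [0, 10, 0, 0, 0, 0, 5], [0, 15, 0, 0, 0, 0, 5], [0, 20, 0, 0, 0, 0, 5], [0, 25, 0, 0, 0, 0, 5], [0, 29, 0, 0, 0, 0, 5], [0, 29, 0, 0, 0, 0, 5], [0, 29, 0, 0, 0, 0, 5]]}}

```text
clock: 3.95
tcp_pos: [0.5518, 0.1611, 0.0957]
orientation: [-3.124, -0.266, -0.006]
contact_force: [-2.9, 10.0, 4.9]
grip_width: 0.0127
gripper_force: 24.8
```

```bash
python3 - <<'E'
from h import *
st()
E
```

```text
t 3.95 tcp [0.5518 0.1611 0.0957] F [-2.9 10.   4.9] w 0.0127 gf 24.792928397655487 q [-0.04  0.52 -0.45  1.89  0.3   0.79 -2.05]
[[0.986, 0.169, 0.003], [0.169, -0.986, 0.007], [0.004, -0.006, -1.0]]
```

{"fn": "step_arm", "kwargs": {"moves": [[0, 3, -3, 0, 0, 0, 5], [0, 5, -3, 0, 0, 0, 5], [0, 5, -3, 0, 0, 0, 5]]}}

```text
clock: 4.25
tcp_pos: [0.5512, 0.1605, 0.0966]
orientation: [-3.117, -0.271, -0.004]
contact_force: [1.9, 21.9, -17.5]
grip_width: 0.0126
gripper_force: 24.9
```

```bash
python3 - <<'E'
from h import *
st()
E
```

```text
t 4.25 tcp [0.5512 0.1605 0.0966] F [  1.9  21.9 -17.5] w 0.0126 gf 24.932578057050705 q [-0.03  0.51 -0.46  1.89  0.29  0.79 -2.04]
[[0.985, 0.173, 0.002], [0.172, -0.985, 0.013], [0.004, -0.012, -1.0]]
```

{"fn": "step_arm", "kwargs": {"moves": [[0, -5, 2, 0, 0, 0, 5], [0, -5, 2, 0, 0, 0, 40], [0, -5, 2, 0, 0, 0, 40], [0, -5, 2, 0, 0, 0, 40], [0, -5, -40, 0, 0, 0, 40], [0, -5, -70, 0, 0, 0, 10], [-40, -5, -70, 0, 0, 0, 0], [-80, -5, -70, 0, 0, 0, 0]]}}

```text
clock: 5.05
tcp_pos: [0.4728, 0.1421, 0.1679]
orientation: [-3.13, -0.258, -0.004]
contact_force: [-1.5, -0.5, -0.3]
grip_width: 0.0004
gripper_force: 0.0
```

```bash
python3 - <<'E'
from h import *
st(); print(tool([.4438,.1566,.078]).round(1))
f=grab('wrist'); save(f,'w2'); w=cloud(f)
Z=w[:,:,2]; m=(Z>.086)&(Z<.13)
n,l,s,c=cv2.connectedComponentsWithStats(m.astype(np.uint8))
for i in range(1,n):
    if s[i][4]>60:
        p=w[l==i]; print(s[i],c[i].round(),np.median(p,0).round(4),p.max(0).round(4),p.min(0).round(4))
E
```

```text
t 5.05 tcp [0.4728 0.1421 0.1679] F [-1.5 -0.5 -0.3] w 0.0004 gf 0.0 q [ 0.02  0.3  -0.52  2.02  0.19  0.87 -2.01]
[[0.986, 0.164, 0.003], [0.164, -0.986, 0.001], [0.003, -0.0, -1.0]]
[-26.5 -19.1  89.8]
[167  88  21  32 486] [176. 103.] [0.5345 0.2575 0.0918] [0.5454 0.2649 0.0941] [0.5227 0.2513 0.086 ]
[299  91  23  24 417] [310. 103.] [0.5503 0.1606 0.1152] [0.5575 0.1695 0.1172] [0.5431 0.1534 0.086 ]
[   0  175   32   75 1521] [ 12. 212.] [0.4312 0.3808 0.0939] [0.4568 0.3987 0.1106] [0.3963 0.3748 0.086 ]
[ 240  201  110   15 1303] [295. 209.] [0.4703 0.1607 0.0975] [0.4805 0.2055 0.1003] [0.4591 0.1174 0.0861]
```

View pics/w2.png

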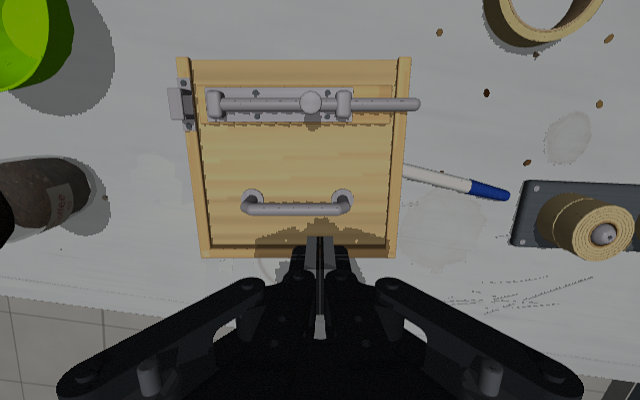

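The bolt is drawn: the rod end is clear of the keeper at (180,103), and the knob is at (310,102). The handle lies at (295,209). Next I push the lid open with closed fingers from behind the bar.

{"fn": "step_arm", "kwargs": {"moves": [[-27, -19, 0, 0, 0, 0, 0], [-27, -19, 45, 0, 0, 0, 0], [-27, -19, 88, 0, 0, 0, 0], [-27, -19, 88, 0, 0, 0, 0], [-20, -19, 88, 0, 0, 0, 0], [-10, -19, 88, 0, 0, 0, 0], [0, -19, 88, 0, 0, 0, 0], [10, -19, 88, 0, 0, 0, 0]]}}

```text
clock: 5.9
tcp_pos: [0.4798, 0.163, 0.0805]
orientation: [3.13, 0.261, 0.001]
contact_force: [-2.0, -0.3, -1.7]
grip_width: -0.0
gripper_force: 1.2
```

{"fn": "step_arm", "kwargs": {"moves": [[10, 0, 0, 0, 0, 0, 0], [20, 0, 0, 0, 0, 0, 0], [30, 0, 0, 0, 0, 0, 0], [40, 0, 0, 0, 0, 0, 0], [50, 0, 0, 0, 0, 0, 0], [60, 0, 0, 0, 0, 0, 0], [70, 0, 0, 0, 0, 0, 0], [80, 0, 0, 0, 0, 0, 0]]}}

```text
clock: 6.7
tcp_pos: [0.5588, 0.1765, 0.0788]
orientation: [3.131, 0.262, -0.0]
contact_force: [-1.0, -1.0, 1.7]
grip_width: -0.0001
gripper_force: 1.1
```

```bash
python3 - <<'E'
from h import *
st(); c=np.array([.497,.1656,0]);x=np.array([.986,.166,0])
print(tool(c+.089*x+[0,0,.08]).round(1))
E
```

```text
t 6.7 tcp [0.5588 0.1765 0.0788] F [-1.  -1.   1.7] w -0.0001 gf 1.1449898220598698 q [-0.07  0.56 -0.45  1.87  0.33  0.79 -2.1 ]
[[0.986, 0.166, -0.0], [0.166, -0.986, -0.0], [-0.0, 0.0, -1.0]]
[26.2  0.5 -1.2]
```

{"fn": "step_arm", "kwargs": {"moves": [[10, 0, 0, 0, 0, 0, 0], [18, 0, 0, 0, 0, 0, 0], [24, 0, 0, 0, 0, 0, 0], [28, 0, 0, 0, 0, 0, 0], [31, 0, 0, 0, 0, 0, 0], [34, 0, 0, 0, 0, 0, 0], [34, 0, 0, 0, 0, 0, 0]]}}

```text
clock: 7.4
tcp_pos: [0.5869, 0.1812, 0.0783]
orientation: [3.127, 0.263, -0.015]
contact_force: [-15.9, -4.0, 12.0]
grip_width: -0.0004
gripper_force: 8.0
```

```bash
python3 - <<'E'
from h import *
st()
E
```

```text
t 7.4 tcp [0.5869 0.1812 0.0783] F [-15.9  -4.   12. ] w -0.0004 gf 8.017280101776123 q [-0.07  0.6  -0.44  1.79  0.33  0.83 -2.08]
[[0.986, 0.167, -0.009], [0.167, -0.986, -0.004], [-0.01, 0.002, -1.0]]
```

{"fn": "step_arm", "kwargs": {"moves": [[-8, 0, 0, 0, 0, 0, 0], [-12, 0, -45, 0, 0, 0, 0], [-12, 0, -90, 0, 0, 0, 0], [-12, 0, -120, 0, 0, 0, 0], [-30, 45, -120, 0, 0, 0, 75], [-48, 90, -120, 0, 0, 0, 75], [-66, 135, -120, 0, 0, 0, 75], [-84, 180, -120, 0, 0, 0, 75]]}}

```text
clock: 8.2
tcp_pos: [0.5386, -0.0112, 0.1993]
orientation: [3.13, 0.262, 0.003]
contact_force: [1.4, -1.1, 0.5]
grip_width: 0.0578
gripper_force: 0.0
```

```bash
cat >> h.py <<'E'
def stand(f,zt=.06):
    "spindle tops and roll tops near the last known stand position"
    w=cloud(f); Z=w[:,:,2]; m=(Z>.030)&(Z<.085)&(w[:,:,0]>.36)&(w[:,:,0]<.62)&(w[:,:,1]>-.36)&(w[:,:,1]<-.02)
    n,l,s,c=cv2.connectedComponentsWithStats(m.astype(np.uint8))
    for i in range(1,n):
        if s[i][4]>100:
            p=w[l==i]; h=np.percentile(p[:,2],97); q=p[p[:,2]>.055 if h>.05 else p[:,2]>h-.008]; (cx,cy),rad=cv2.minEnclosingCircle((q[:,:2]*1000).astype(np.float32))
            print(s[i].tolist(),'p97z',h.round(4),'circle',round(cx,1),round(cy,1),round(rad,1),'hist',np.histogram(p[:,2]*1000,[30,34,38,42,46,50,54,58,62,66,70,75])[0].tolist())
E
python3 - <<'E'
from h import *
st(); f=grab('top'); stand(f); f=grab('wrist'); stand(f); save(f,'w3')
print(tool([.481,-.1273,.2]).round(1))
E
```

```text
t 8.2 tcp [ 0.5386 -0.0112  0.1993] F [ 1.4 -1.1  0.5] w 0.0578 gf 0.0 q [ 0.29  0.33 -0.47  1.89  0.18  0.96 -1.66]
[[0.986, 0.166, 0.002], [0.166, -0.986, -0.0], [0.002, 0.001, -1.0]]
[387, 211, 21, 20, 316] p97z 0.0661 circle 493.0 -236.7 29.3 hist [3, 5, 5, 9, 6, 18, 70, 132, 57, 11, 0]
[628, 156, 12, 17, 145] p97z 0.041 circle 609.5 -358.8 7.9 hist [59, 57, 29, 0, 0, 0, 0, 0, 0, 0, 0]
[375, 218, 59, 50, 1609] p97z 0.0648 circle 480.0 -127.2 29.8 hist [63, 96, 46, 74, 85, 77, 96, 663, 376, 33, 0]
[467, 220, 67, 59, 2892] p97z 0.067 circle 493.9 -236.1 29.7 hist [99, 134, 96, 114, 134, 121, 144, 1214, 713, 123, 0]
[-72.8  99.1  -0.9]
```

{"fn": "step_arm", "kwargs": {"moves": [[-25, 33, 0, 0, 0, 0, 80], [-50, 66, 0, 0, 0, 0, 80], [-73, 99, 0, 0, 0, 0, 80], [-73, 99, 40, 0, 0, 0, 80], [-73, 99, 80, 0, 0, 0, 80], [-73, 99, 80, 0, 0, 0, 80]]}}

```text
clock: 8.9
tcp_pos: [0.4799, -0.1187, 0.1152]
orientation: [-3.128, -0.262, 0.011]
contact_force: [-1.8, -0.5, 0.2]
grip_width: 0.0802
gripper_force: 0.0
```

```bash
python3 - <<'E'
from h import *
st(); print(tool([.4805,-.1273,.036]).round(1))
E
```

```text
t 8.9 tcp [ 0.4799 -0.1187  0.1152] F [-1.8 -0.5  0.2] w 0.0802 gf 0.0 q [ 0.45  0.37 -0.4   2.06  0.21  0.76 -1.48]
[[0.986, 0.166, -0.007], [0.166, -0.986, 0.002], [-0.007, -0.003, -1.0]]
[-0.3  8.8 79.2]
```

{"fn": "step_arm", "kwargs": {"moves": [[0, 0, 0, 0, 0, 0, 80], [0, 0, 0, 0, 0, 0, 80], [0, 0, 0, 0, 0, 0, 80]]}}

```text
clock: 9.2
tcp_pos: [0.4847, -0.1191, 0.1208]
orientation: [3.13, 0.262, 0.006]
contact_force: [0.8, -1.0, 0.2]
grip_width: 0.0794
gripper_force: 0.0
```

```bash
python3 - <<'E'
from h import *
st(); print(tool([.4805,-.1273,.036]).round(1)); f=grab('top'); stand(f)
E
```

```text
t 9.2 tcp [ 0.4847 -0.1191  0.1208] F [ 0.8 -1.   0.2] w 0.0794 gf 0.0 q [ 0.45  0.36 -0.4   2.05  0.2   0.76 -1.48]
[[0.986, 0.167, 0.004], [0.167, -0.986, -0.001], [0.003, 0.001, -1.0]]
[-5.8  7.3 84.8]
```

{"fn": "step_arm", "kwargs": {"moves": [[-5, 7.5, 20, 0, 0, 0, 80], [-5, 7.5, 50, 0, 0, 0, 80], [-5, 7.5, 70, 0, 0, 0, 80], [-5, 7.5, 85, 0, 0, 0, 80], [-5, 7.5, 85, 0, 0, 0, 80], [-5, 7.5, 85, 0, 0, 0, 80]]}}

```text
clock: 9.85
tcp_pos: [0.48, -0.1274, 0.0347]
orientation: [3.13, 0.262, 0.001]
contact_force: [-0.7, 0.6, -0.6]
grip_width: 0.08
gripper_force: 0.0
```

```bash
python3 - <<'E'
from h import *
st()
E
```

```text
t 9.85 tcp [ 0.48   -0.1274  0.0347] F [-0.7  0.6 -0.6] w 0.08 gf 0.0 q [ 0.41  0.5  -0.34  2.1   0.3   0.58 -1.55]
[[0.986, 0.166, 0.001], [0.166, -0.986, -0.0], [0.001, 0.0, -1.0]]
```

{"fn": "step_arm", "kwargs": {"moves": [[0, 0, 0, 0, 0, 0, 50], [0, 0, 0, 0, 0, 0, 50], [0, 0, 0, 0, 0, 0, 50], [0, 0, 0, 0, 0, 0, 50], [0, 0, -10, 0, 0, 0, 50], [0, 0, -30, 0, 0, 0, 50], [0, 0, -50, 0, 0, 0, 50], [0, 0, -70, 0, 0, 0, 50]], "grip_force": 45}}

```text
clock: 10.65
tcp_pos: [0.4794, -0.1275, 0.1055]
orientation: [3.13, 0.262, 0.001]
contact_force: [0.2, -0.5, -2.2]
grip_width: 0.058
gripper_force: 48.3
```

{"fn": "step_arm", "kwargs": {"moves": [[0, 0, -40, 0, 0, 0, 50], [0, 0, -60, 0, 0, 0, 50], [0, 0, -60, 0, 0, 0, 50], [0, 0, -60, 0, 0, 0, 50]]}}

```text
clock: 11.05
tcp_pos: [0.4793, -0.1276, 0.1645]
orientation: [3.13, 0.261, 0.002]
contact_force: [1.0, -1.2, -1.0]
grip_width: 0.0577
gripper_force: 48.5
```

```bash
python3 - <<'E'
from h import *
st(); f=grab('wrist'); save(f,'w4'); f=grab('top'); stand(f)
c=np.array([.497,.1656,0]);x=np.array([.986,.166,0]);y=np.array([-.166,.986,0])
print(tool(c-.042*x+[0,0,.165]).round(1))
E
```

```text
t 11.05 tcp [ 0.4793 -0.1276  0.1645] F [ 1.  -1.2 -1. ] w 0.0577 gf 48.494350500404835 q [ 0.5   0.3  -0.42  2.02  0.16  0.85 -1.42]
[[0.986, 0.166, 0.001], [0.166, -0.986, -0.001], [0.001, 0.001, -1.0]]
[  24.9 -285.8   -1.8]
```

View pics/w4.png

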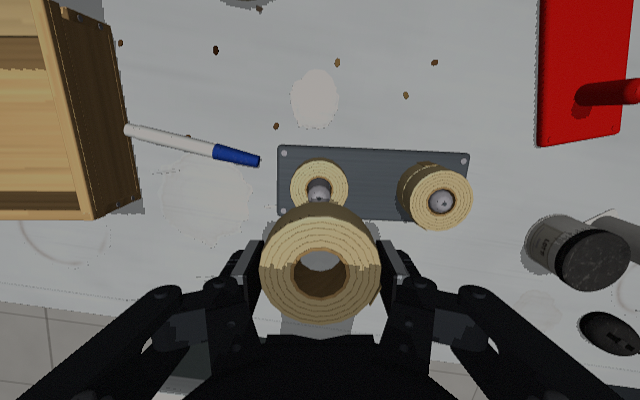

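One roll is held and the other remains on spindle A at (320,190). Next I carry it to the box.

{"fn": "step_arm", "kwargs": {"moves": [[4, -45, 0, 0, 0, 0, 50], [8, -90, 0, 0, 0, 0, 50], [12, -135, 0, 0, 0, 0, 50], [16, -180, 0, 0, 0, 0, 50], [20, -225, 0, 0, 0, 0, 50], [23, -265, 0, 0, 0, 0, 50], [26, -286, 0, 0, 0, 0, 50], [26, -286, 0, 0, 0, 0, 50]]}}

```text
clock: 11.95
tcp_pos: [0.4562, 0.1628, 0.163]
orientation: [-3.128, -0.271, 0.003]
contact_force: [-0.1, -0.6, -0.4]
grip_width: 0.0578
gripper_force: 48.5
```

{"fn": "step_arm", "kwargs": {"moves": [[0, 0, 0, 0, 0, 0, 50], [0, 0, 0, 0, 0, 0, 50], [0, 0, 0, 0, 0, 0, 50]]}}

```text
clock: 12.25
tcp_pos: [0.4575, 0.1574, 0.1634]
orientation: [3.13, 0.258, -0.001]
contact_force: [-0.1, -0.2, -0.8]
grip_width: 0.0585
gripper_force: 36.3
```

```bash
cat >> h.py <<'E'
c=np.array([.497,.1656,0]);x=np.array([.986,.166,0]);y=np.array([-.166,.986,0])
def box(bx,by,z): return c+bx*x+by*y+np.array([0,0,z])
E
python3 - <<'E'
from h import *
st(); print(tool(box(-.041,0,.165)).round(1))
f=grab('wrist'); save(f,'w5')
w=cloud(f); q=w-c; bx=q@x; by=q@y; Z=w[:,:,2]
m=(abs(Z-.071)<.006)&(abs(bx)<.1)&(abs(by)<.1)
print('left/right wall tops by', [np.nanpercentile(by[m&(bx>-.06)&(bx<.03)&(s*by>.07)],[5,50,95]).round(4) for s in(1,-1)])
print('near wall bx',np.nanpercentile(bx[m&(abs(by)<.06)&(bx<-.06)],[5,50,95]).round(4))
E
```

```text
t 12.25 tcp [0.4575 0.1574 0.1634] F [-0.1 -0.2 -0.8] w 0.0585 gf 36.26671487465501 q [ 0.02  0.3  -0.57  2.04  0.21  0.86 -2.07]
[[0.986, 0.164, -0.001], [0.164, -0.986, -0.001], [-0.001, 0.001, -1.0]]
[-0.7 -1.5 -1.6]
left/right wall tops by [array([0.0803, 0.0844, 0.0893]), array([-0.0885, -0.0837, -0.0796])]
near wall bx [-0.0762 -0.0738 -0.0731]
```

View pics/w5.png

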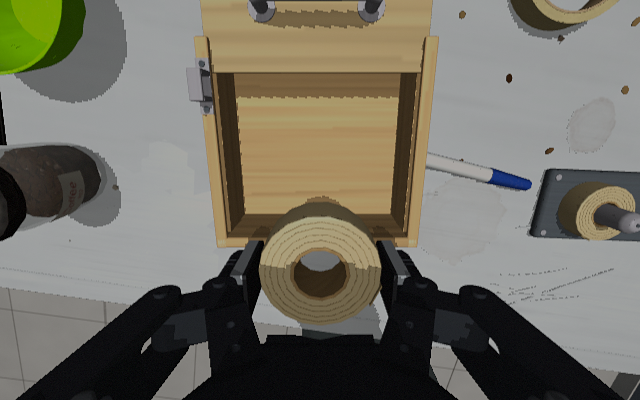

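The box is open and its mouth is clear; the wall tops agree with my pose. The grip force is dipping, so I lower the roll now.

{"fn": "step_arm", "kwargs": {"moves": [[0, -1, 0, 0, 0, 0, 50], [0, -1, 0, 0, 0, 0, 50], [0, -1, 0, 0, 0, 0, 50]], "grip_force": 60}}

```text
clock: 12.6
tcp_pos: [0.4574, 0.1597, 0.1639]
orientation: [3.131, 0.261, 0.0]
contact_force: [-0.0, 0.1, -0.5]
grip_width: 0.0573
gripper_force: 63.9
```

```bash
python3 - <<'E'
from h import *
st(); f=grab('wrist'); save(f,'w6',(200,150,440,400)); print(tool(box(-.041,0,.008)).round(1))
E
```

```text
t 12.6 tcp [0.4574 0.1597 0.1639] F [-0.   0.1 -0.5] w 0.0573 gf 63.915412947535515 q [ 0.02  0.3  -0.57  2.04  0.21  0.86 -2.07]
[[0.986, 0.166, 0.0], [0.166, -0.986, -0.0], [0.0, 0.0, -1.0]]
[ -1.    0.9 155.9]
```

View pics/w6.png

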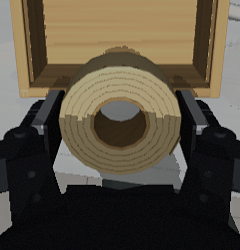

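Still held firmly, so I lower and release.

{"fn": "step_arm", "kwargs": {"moves": [[0, 0, 45, 0, 0, 0, 50], [0, 0, 90, 0, 0, 0, 50], [0, 0, 125, 0, 0, 0, 50], [0, 0, 145, 0, 0, 0, 50], [0, 0, 154, 0, 0, 0, 50], [0, 0, 154, 0, 0, 0, 50], [0, 0, 154, 0, 0, 0, 50]]}}

```text
clock: 13.35
tcp_pos: [0.4581, 0.1603, 0.0107]
orientation: [-3.13, -0.262, -0.002]
contact_force: [0.2, 0.3, 0.5]
grip_width: 0.0577
gripper_force: 64.2
```

{"fn": "step_arm", "kwargs": {"moves": [[0, 0, 0, 0, 0, 0, 72], [0, 0, 0, 0, 0, 0, 72], [0, 0, 0, 0, 0, 0, 72], [0, 0, -45, 0, 0, 0, 72], [0, 0, -90, 0, 0, 0, 72], [0, 0, -130, 0, 0, 0, 80], [-2, 45, -155, 0, 0, 0, 80], [-5, 90, -155, 0, 0, 0, 80]]}}

```text
clock: 14.15
tcp_pos: [0.47, 0.0714, 0.1691]
orientation: [-3.129, -0.268, -0.013]
contact_force: [1.9, -0.4, -0.8]
grip_width: 0.0797
gripper_force: 0.0
```

{"fn": "step_arm", "kwargs": {"moves": [[-3, 45, 0, 0, 0, 0, 80], [-6, 90, 0, 0, 0, 0, 80], [-9, 120, 0, 0, 0, 0, 80], [-9, 120, 0, 0, 0, 0, 80], [-9, 120, 0, 0, 0, 0, 80]]}}

```text
clock: 14.65
tcp_pos: [0.4783, -0.05, 0.1651]
orientation: [-3.131, -0.259, -0.001]
contact_force: [-0.1, 0.6, 0.4]
grip_width: 0.0798
gripper_force: 0.0
```

```bash
cat >> h.py <<'E'
def inbox(f):
    w=cloud(f); q=w-c; bx=q@x; by=q@y; Z=w[:,:,2]
    m=((Z>.018)&(Z<.065)&(abs(by)<.075)&(bx>-.074)&(bx<.058)).astype(np.uint8)
    m=cv2.morphologyEx(m,cv2.MORPH_OPEN,np.ones((3,3)))
    n,l,s,cc=cv2.connectedComponentsWithStats(m)
    for i in range(1,n):
        if s[i][4]>40:
            k=l==i; print('inbox',s[i].tolist(),'bx',np.percentile(bx[k],[2,50,98]).round(3),'by',np.percentile(by[k],[2,50,98]).round(3),'z',np.percentile(Z[k],[10,50,90]).round(3))
E
python3 - <<'E'
from h import *
st(); f=grab('wrist'); save(f,'w7'); stand(f); f=grab('top'); stand(f); inbox(f); save(f,'t7',(215,150,425,270),3.5)
print(tool([.4805,-.1273,.2]).round(1))
E
```

```text
t 14.65 tcp [ 0.4783 -0.05    0.1651] F [-0.1  0.6  0.4] w 0.0798 gf 0.0 q [ 0.4   0.28 -0.49  2.05  0.18  0.85 -1.6 ]
[[0.986, 0.164, 0.0], [0.164, -0.986, 0.0], [0.0, 0.0, -1.0]]
[367, 172, 59, 57, 2613] p97z 0.0674 circle 481.2 -126.7 10.3 hist [79, 1379, 619, 30, 36, 32, 34, 62, 160, 182, 0]
[474, 175, 82, 68, 4086] p97z 0.0668 circle 494.1 -235.9 29.5 hist [129, 178, 109, 146, 159, 170, 181, 1965, 873, 176, 0]
[387, 211, 21, 20, 317] p97z 0.0657 circle 493.0 -236.7 29.0 hist [6, 8, 5, 5, 5, 16, 68, 138, 58, 7, 1]
inbox [257, 227, 19, 19, 239] bx [-0.066 -0.041 -0.015] by [-0.026  0.     0.026] z [0.025 0.029 0.033]
[-11.2  78.3 -35. ]
```

View pics/t7.png

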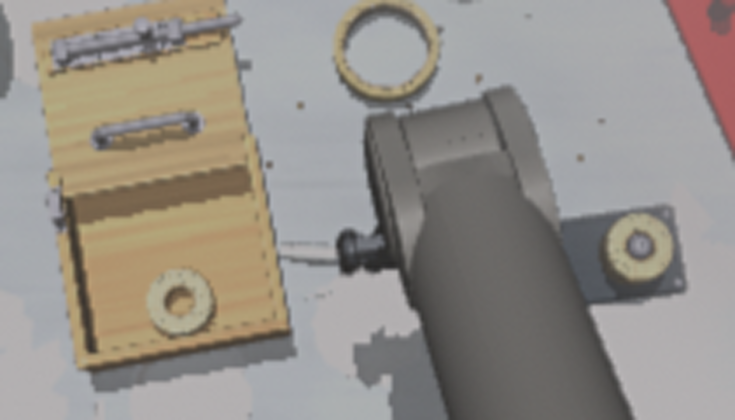

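The roll lies flat in the box at (−41, 0) mm, and the stand is unmoved. Next is the lower roll on A.

{"fn": "step_arm", "kwargs": {"moves": [[-5, 40, 0, 0, 0, 0, 80], [-11, 78, 0, 0, 0, 0, 80], [-11, 78, 0, 0, 0, 0, 80], [-11, 78, 40, 0, 0, 0, 80], [-11, 78, 70, 0, 0, 0, 80], [-11, 78, 70, 0, 0, 0, 80], [-11, 78, 70, 0, 0, 0, 80]]}}

```text
clock: 15.45
tcp_pos: [0.4807, -0.1267, 0.0952]
orientation: [-3.129, -0.265, 0.001]
contact_force: [0.8, -0.2, 1.0]
grip_width: 0.0798
gripper_force: 0.0
```

```bash
python3 - <<'E'
from h import *
st(); print(tool([.4808,-.127,.013]).round(1))
E
```

```text
t 15.45 tcp [ 0.4807 -0.1267  0.0952] F [ 0.8 -0.2  1. ] w 0.0798 gf 0.0 q [ 0.48  0.41 -0.42  2.07  0.25  0.71 -1.5 ]
[[0.986, 0.168, -0.001], [0.168, -0.986, 0.001], [-0.001, -0.001, -1.0]]
[ 0.1  0.4 82.2]
```

{"fn": "step_arm", "kwargs": {"moves": [[0, 0, 30, 0, 0, 0, 80], [0, 0, 55, 0, 0, 0, 80], [0, 0, 75, 0, 0, 0, 80], [0, 0, 82, 0, 0, 0, 80], [0, 0, 82, 0, 0, 0, 80], [0, 0, 82, 0, 0, 0, 50], [0, 0, 82, 0, 0, 0, 50], [0, 0, 82, 0, 0, 0, 50]], "grip_force": 50}}

```text
clock: 16.25
tcp_pos: [0.4818, -0.1283, 0.015]
orientation: [3.129, 0.262, 0.004]
contact_force: [-1.9, 1.0, 10.9]
grip_width: 0.0571
gripper_force: 50.9
```

{"fn": "step_arm", "kwargs": {"moves": [[0, 0, 0, 0, 0, 0, 50], [0, 0, -10, 0, 0, 0, 50], [0, 0, -30, 0, 0, 0, 50], [0, 0, -60, 0, 0, 0, 50], [0, 0, -100, 0, 0, 0, 50], [0, 0, -140, 0, 0, 0, 50], [0, 0, -152, 0, 0, 0, 50], [0, 0, -152, 0, 0, 0, 50]]}}

```text
clock: 17.05
tcp_pos: [0.4819, -0.1287, 0.1675]
orientation: [3.129, 0.261, 0.008]
contact_force: [-0.2, -0.1, -0.8]
grip_width: 0.0567
gripper_force: 54.1
```

```bash
python3 - <<'E'
from h import *
st(); f=grab('wrist'); stand(f); print(tool(box(.023,0,.165)).round(1))
E
```

```text
t 17.05 tcp [ 0.4819 -0.1287  0.1675] F [-0.2 -0.1 -0.8] w 0.0567 gf 54.07638785429299 q [ 0.53  0.3  -0.46  2.01  0.18  0.86 -1.43]
[[0.986, 0.166, 0.005], [0.166, -0.986, -0.002], [0.005, 0.003, -1.0]]
[582, 83, 51, 24, 825] p97z 0.0659 circle 610.4 -359.8 8.6 hist [78, 69, 78, 88, 80, 90, 95, 108, 117, 22, 0]
[397, 166, 72, 67, 3627] p97z 0.0671 circle 493.8 -235.9 29.3 hist [78, 111, 67, 80, 87, 110, 142, 1947, 820, 185, 0]
[306, 181, 23, 23, 430] p97z 0.0685 circle 481.9 -127.2 10.2 hist [16, 18, 14, 22, 18, 21, 23, 48, 118, 132, 0]
[  87.8 -287.4    0.4]
```

{"fn": "step_arm", "kwargs": {"moves": [[12, -45, 0, 0, 0, 0, 50], [26, -90, 0, 0, 0, 0, 50], [40, -135, 0, 0, 0, 0, 50], [54, -180, 0, 0, 0, 0, 50], [68, -225, 0, 0, 0, 0, 50], [82, -265, 0, 0, 0, 0, 50], [88, -287, 0, 0, 0, 0, 50], [88, -287, 0, 0, 0, 0, 50]]}}

```text
clock: 17.9
tcp_pos: [0.518, 0.1739, 0.163]
orientation: [-3.128, -0.272, 0.005]
contact_force: [0.3, -0.4, -1.3]
grip_width: 0.0567
gripper_force: 54.1
```

{"fn": "step_arm", "kwargs": {"moves": [[0, 0, 40, 0, 0, 0, 50], [0, 0, 60, 0, 0, 0, 50], [0, 0, 60, 0, 0, 0, 50], [0, 0, 60, 0, 0, 0, 50]]}}

```text
clock: 18.3
tcp_pos: [0.519, 0.1684, 0.1041]
orientation: [3.13, 0.261, -0.004]
contact_force: [0.9, -0.4, -0.0]
grip_width: 0.0568
gripper_force: 54.1
```

```bash
python3 - <<'E'
from h import *
st(); print(tool(box(.023,0,.011)).round(1))
E
```

```text
t 18.3 tcp [0.519  0.1684 0.1041] F [ 0.9 -0.4 -0. ] w 0.0568 gf 54.05113245360553 q [-0.01  0.48 -0.52  1.95  0.33  0.8  -2.12]
[[0.986, 0.165, -0.002], [0.165, -0.986, -0.001], [-0.002, 0.0, -1.0]]
[ 1.  -0.9 93.1]
```

{"fn": "step_arm", "kwargs": {"moves": [[1, -1, 40, 0, 0, 0, 50], [1, -1, 70, 0, 0, 0, 50], [1, -1, 86, 0, 0, 0, 50], [1, -1, 92, 0, 0, 0, 50], [1, -1, 92, 0, 0, 0, 50], [1, -1, 92, 0, 0, 0, 72], [1, -1, 92, 0, 0, 0, 72], [1, -1, 92, 0, 0, 0, 72]]}}

```text
clock: 19.1
tcp_pos: [0.5212, 0.1708, 0.0139]
orientation: [-3.13, -0.261, -0.003]
contact_force: [1.0, -0.4, 0.4]
grip_width: 0.0719
gripper_force: 0.0
```

{"fn": "step_arm", "kwargs": {"moves": [[0, 0, -45, 0, 0, 0, 72], [0, 0, -90, 0, 0, 0, 72], [0, 0, -135, 0, 0, 0, 80], [-12, 45, -155, 0, 0, 0, 80], [-24, 90, -155, 0, 0, 0, 80], [-36, 135, -155, 0, 0, 0, 80], [-48, 180, -155, 0, 0, 0, 80], [-60, 225, -155, 0, 0, 0, 80]]}}

```text
clock: 19.9
tcp_pos: [0.4984, -0.0632, 0.1687]
orientation: [3.13, 0.262, 0.002]
contact_force: [0.5, -0.3, 0.2]
grip_width: 0.0801
gripper_force: 0.0
```

{"fn": "step_arm", "kwargs": {"moves": [[-12, 45, 0, 0, 0, 0, 80], [-24, 90, 0, 0, 0, 0, 80], [-24, 100, 0, 0, 0, 0, 80], [-24, 100, 0, 0, 0, 0, 80], [-24, 100, 0, 0, 0, 0, 80]]}}

```text
clock: 20.4
tcp_pos: [0.4919, -0.1624, 0.1682]
orientation: [-3.13, -0.264, -0.001]
contact_force: [-0.0, 0.8, 0.8]
grip_width: 0.0802
gripper_force: 0.0
```

```bash
python3 - <<'E'
from h import *
st(); f=grab('wrist'); stand(f); f=grab('top'); stand(f); inbox(f)
print(tool([.4935,-.2363,.036]).round(1))
E
```

```text
t 20.4 tcp [ 0.4919 -0.1624  0.1682] F [-0.   0.8  0.8] w 0.0802 gf 0.0 q [ 0.58  0.33 -0.46  1.97  0.19  0.88 -1.38]
[[0.986, 0.167, 0.001], [0.167, -0.986, 0.001], [0.001, -0.001, -1.0]]
[545, 88, 43, 24, 709] p97z 0.066 circle 610.6 -359.7 8.7 hist [57, 68, 65, 69, 65, 82, 74, 94, 114, 21, 0]
[363, 170, 68, 67, 3407] p97z 0.0671 circle 493.8 -235.9 29.4 hist [53, 89, 47, 64, 64, 90, 107, 1887, 819, 187, 0]
[268, 184, 26, 30, 558] p97z 0.0684 circle 481.1 -127.4 10.4 hist [23, 22, 20, 24, 24, 21, 28, 51, 170, 175, 0]
inbox [254, 207, 19, 18, 237] bx [-0.003  0.022  0.049] by [-0.027  0.001  0.025] z [0.025 0.029 0.033]
inbox [257, 227, 19, 19, 232] bx [-0.066 -0.039 -0.014] by [-0.026  0.001  0.026] z [0.025 0.029 0.033]
[-11.2  73.9 132.1]
```

Both rolls are flat in the box at (22, 1) and (−40, 1), and the stand is unmoved. Next is the upper roll on B.

{"fn": "step_arm", "kwargs": {"moves": [[-6, 40, 0, 0, 0, 0, 80], [-11, 74, 0, 0, 0, 0, 80], [-11, 74, 30, 0, 0, 0, 80], [-11, 74, 60, 0, 0, 0, 80], [-11, 74, 60, 0, 0, 0, 80], [-11, 74, 60, 0, 0, 0, 80]]}}

```text
clock: 21.1
tcp_pos: [0.4934, -0.2371, 0.1081]
orientation: [-3.129, -0.266, 0.001]
contact_force: [1.2, -0.3, -0.3]
grip_width: 0.0799
gripper_force: 0.0
```

```bash
python3 - <<'E'
from h import *
st(); print(tool([.4935,-.2363,.037]).round(1))
E
```

```text
t 21.1 tcp [ 0.4934 -0.2371  0.1081] F [ 1.2 -0.3 -0.3] w 0.0799 gf 0.0 q [ 0.66  0.45 -0.4   1.95  0.24  0.79 -1.29]
[[0.986, 0.169, -0.001], [0.169, -0.986, 0.001], [-0.0, -0.001, -1.0]]
[ 0.2 -0.7 71.1]
```

{"fn": "step_arm", "kwargs": {"moves": [[0, 0, 30, 0, 0, 0, 80], [0, 0, 55, 0, 0, 0, 80], [0, 0, 71, 0, 0, 0, 80], [0, 0, 71, 0, 0, 0, 80], [0, 0, 71, 0, 0, 0, 50], [0, 0, 71, 0, 0, 0, 50], [0, 0, 71, 0, 0, 0, 50], [0, 0, 71, 0, 0, 0, 50]]}}

```text
clock: 21.9
tcp_pos: [0.4945, -0.2381, 0.0392]
orientation: [3.13, 0.263, 0.004]
contact_force: [-2.3, 2.9, 6.3]
grip_width: 0.0558
gripper_force: 52.2
```

{"fn": "step_arm", "kwargs": {"moves": [[0, 0, -10, 0, 0, 0, 50], [0, 0, -30, 0, 0, 0, 50], [0, 0, -60, 0, 0, 0, 50], [0, 0, -100, 0, 0, 0, 50], [0, 0, -135, 0, 0, 0, 50], [0, 0, -135, 0, 0, 0, 50], [0, 0, -135, 0, 0, 0, 50]]}}

```text
clock: 22.6
tcp_pos: [0.4936, -0.2392, 0.1739]
orientation: [3.129, 0.261, 0.004]
contact_force: [-0.4, -0.3, -0.5]
grip_width: 0.0563
gripper_force: 54.1
```

```bash
python3 - <<'E'
from h import *
st(); f=grab('wrist'); stand(f); save(f,'w8'); print(tool(box(.023,0.001,.17)).round(1))
w=cloud(f); q=w-r.get_obs()['tcp_pos']; m=(np.hypot(q[:,:,0],q[:,:,1])<.028)&(abs(q[:,:,2])<.06); print(np.percentile(q[m][:,2],[5,50,95]).round(4),m.sum())
E
```

```text
t 22.6 tcp [ 0.4936 -0.2392  0.1739] F [-0.4 -0.3 -0.5] w 0.0563 gf 54.147921446710825 q [ 0.69  0.37 -0.43  1.9   0.19  0.91 -1.24]
[[0.986, 0.166, 0.003], [0.166, -0.986, -0.002], [0.003, 0.002, -1.0]]
[461, 76, 29, 23, 459] p97z 0.066 circle 610.2 -359.4 8.1 hist [40, 31, 43, 42, 40, 47, 51, 66, 84, 15, 0]
[288, 158, 57, 49, 2081] p97z 0.0676 circle 494.5 -236.3 10.1 hist [42, 1181, 443, 20, 13, 23, 18, 43, 137, 161, 0]
[185, 173, 34, 28, 669] p97z 0.0683 circle 481.1 -127.7 10.4 hist [35, 36, 36, 34, 39, 40, 38, 66, 161, 184, 0]
[  94.3 -399.2    2.2]
[0.0103 0.0236 0.0249] 9192
```

View pics/w8.png

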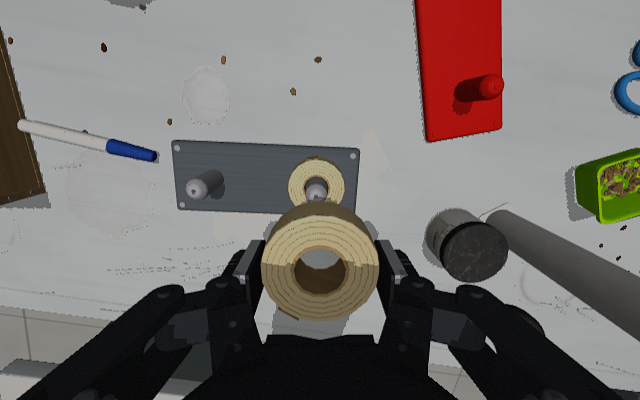

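The roll is held and one is left on spindle B at (317,183). I carry it to the stack over (22, 1).

{"fn": "step_arm", "kwargs": {"moves": [[11, -47, 0, 0, 0, 0, 50], [22, -94, 0, 0, 0, 0, 50], [33, -141, 0, 0, 0, 0, 50], [44, -188, 0, 0, 0, 0, 50], [55, -235, 0, 0, 0, 0, 50], [66, -282, 0, 0, 0, 0, 50], [77, -329, 0, 0, 0, 0, 50], [88, -370, 0, 0, 0, 0, 50]]}}

```text
clock: 23.45
tcp_pos: [0.5171, 0.143, 0.1708]
orientation: [3.13, 0.264, -0.004]
contact_force: [1.1, -0.2, 0.0]
grip_width: 0.0563
gripper_force: 54.2
```

{"fn": "step_arm", "kwargs": {"moves": [[6, -29, 0, 0, 0, 0, 50], [6, -29, 30, 0, 0, 0, 50], [6, -29, 60, 0, 0, 0, 50], [6, -29, 60, 0, 0, 0, 50], [6, -29, 60, 0, 0, 0, 50]]}}

```text
clock: 23.95
tcp_pos: [0.5187, 0.17, 0.1112]
orientation: [3.13, 0.262, -0.004]
contact_force: [0.2, -0.2, -0.7]
grip_width: 0.0565
gripper_force: 54.1
```

```bash
python3 - <<'E'
from h import *
st(); print(tool(box(.0225,.001,.034)).round(1))
E
```

```text
t 23.95 tcp [0.5187 0.17   0.1112] F [ 0.2 -0.2 -0.7] w 0.0565 gf 54.13830843754113 q [ 0.    0.47 -0.55  1.94  0.33  0.82 -2.13]
[[0.986, 0.166, -0.003], [0.166, -0.986, -0.001], [-0.003, 0.0, -1.0]]
[ 0.6 -0.3 77.2]
```

{"fn": "step_arm", "kwargs": {"moves": [[0, 0, 30, 0, 0, 0, 50], [0, 0, 55, 0, 0, 0, 50], [0, 0, 70, 0, 0, 0, 50], [0, 0, 77, 0, 0, 0, 50], [0, 0, 77, 0, 0, 0, 50], [0, 0, 77, 0, 0, 0, 72], [0, 0, 77, 0, 0, 0, 72], [0, 0, 77, 0, 0, 0, 72]]}}

```text
clock: 24.75
tcp_pos: [0.5202, 0.1707, 0.0358]
orientation: [-3.13, -0.262, -0.003]
contact_force: [-0.1, 0.2, -0.7]
grip_width: 0.0723
gripper_force: 0.0
```

{"fn": "step_arm", "kwargs": {"moves": [[0, 0, -45, 0, 0, 0, 72], [0, 0, -90, 0, 0, 0, 72], [0, 0, -130, 0, 0, 0, 80], [-12, 45, -130, 0, 0, 0, 80], [-24, 90, -130, 0, 0, 0, 80], [-36, 135, -130, 0, 0, 0, 80], [-48, 180, -130, 0, 0, 0, 80], [-60, 225, -130, 0, 0, 0, 80]]}}

```text
clock: 25.55
tcp_pos: [0.4974, -0.0633, 0.1656]
orientation: [3.13, 0.262, 0.002]
contact_force: [1.0, -0.6, -0.2]
grip_width: 0.0798
gripper_force: 0.0
```

{"fn": "step_arm", "kwargs": {"moves": [[-12, 45, 0, 0, 0, 0, 80], [-24, 90, 0, 0, 0, 0, 80], [-24, 100, 0, 0, 0, 0, 80], [-24, 100, 0, 0, 0, 0, 80], [-24, 100, 0, 0, 0, 0, 80]]}}

```text
clock: 26.05
tcp_pos: [0.491, -0.1626, 0.1652]
orientation: [-3.13, -0.264, -0.001]
contact_force: [-0.5, 0.0, 0.5]
grip_width: 0.0802
gripper_force: 0.0
```

```bash
python3 - <<'E'
from h import *
st(); f=grab('wrist'); stand(f); f=grab('top'); stand(f); inbox(f)
print(tool([.494,-.2363,.014]).round(1))
E
```

```text
t 26.05 tcp [ 0.491  -0.1626  0.1652] F [-0.5  0.   0.5] w 0.0802 gf 0.0 q [ 0.6   0.34 -0.48  1.97  0.2   0.88 -1.39]
[[0.986, 0.167, 0.001], [0.167, -0.986, 0.001], [0.001, -0.001, -1.0]]
[548, 88, 44, 22, 741] p97z 0.0662 circle 610.0 -359.3 8.3 hist [65, 63, 64, 74, 80, 76, 83, 94, 117, 25, 0]
[363, 169, 60, 58, 2611] p97z 0.0674 circle 494.5 -236.0 10.5 hist [78, 1403, 596, 29, 31, 34, 36, 59, 160, 185, 0]
[267, 184, 26, 30, 563] p97z 0.0682 circle 481.5 -127.3 10.3 hist [21, 20, 25, 21, 25, 25, 28, 54, 168, 176, 0]
inbox [253, 206, 20, 20, 278] bx [-0.005  0.02   0.048] by [-0.027 -0.001  0.025] z [0.039 0.052 0.057]
inbox [257, 227, 19, 19, 241] bx [-0.066 -0.04  -0.014] by [-0.026  0.     0.026] z [0.025 0.029 0.033]
[ -9.7  74.  151. ]
```

{"fn": "step_arm", "kwargs": {"moves": [[-5, 40, 0, 0, 0, 0, 80], [-10, 74, 0, 0, 0, 0, 80], [-10, 74, 40, 0, 0, 0, 80], [-10, 74, 75, 0, 0, 0, 80], [-10, 74, 75, 0, 0, 0, 80], [-10, 74, 75, 0, 0, 0, 80]]}}

```text
clock: 26.75
tcp_pos: [0.4935, -0.2371, 0.0902]
orientation: [-3.129, -0.266, 0.001]
contact_force: [1.3, 1.2, 0.9]
grip_width: 0.0803
gripper_force: 0.0
```

```bash
python3 - <<'E'
from h import *
st(); print(tool([.494,-.2363,.015]).round(1))
E
```

```text
t 26.75 tcp [ 0.4935 -0.2371  0.0902] F [1.3 1.2 0.9] w 0.0803 gf 0.0 q [ 0.66  0.48 -0.41  1.96  0.27  0.76 -1.31]
[[0.986, 0.169, -0.001], [0.169, -0.986, 0.001], [-0.0, -0.001, -1.0]]
[ 0.7 -0.6 75.2]
```

{"fn": "step_arm", "kwargs": {"moves": [[0, 0, 30, 0, 0, 0, 80], [0, 0, 55, 0, 0, 0, 80], [0, 0, 70, 0, 0, 0, 80], [0, 0, 75, 0, 0, 0, 80], [0, 0, 75, 0, 0, 0, 80], [0, 0, 75, 0, 0, 0, 50], [0, 0, 75, 0, 0, 0, 50], [0, 0, 75, 0, 0, 0, 50]]}}

```text
clock: 27.55
tcp_pos: [0.494, -0.2383, 0.0164]
orientation: [3.13, 0.262, 0.003]
contact_force: [-1.8, 3.1, 6.8]
grip_width: 0.0563
gripper_force: 53.0
```

{"fn": "step_arm", "kwargs": {"moves": [[0, 0, 0, 0, 0, 0, 50], [0, 0, -10, 0, 0, 0, 50], [0, 0, -30, 0, 0, 0, 50], [0, 0, -60, 0, 0, 0, 50], [0, 0, -100, 0, 0, 0, 50], [0, 0, -140, 0, 0, 0, 50], [0, 0, -158, 0, 0, 0, 50], [0, 0, -158, 0, 0, 0, 50]]}}

```text
clock: 28.35
tcp_pos: [0.4951, -0.2396, 0.1771]
orientation: [3.127, 0.261, 0.01]
contact_force: [0.6, -0.3, -1.2]
grip_width: 0.0561
gripper_force: 54.0
```

```bash
python3 - <<'E'
from h import *
st(); f=grab('wrist'); stand(f); print(tool(box(-.040,0.000,.17)).round(1))
w=cloud(f); q=w-r.get_obs()['tcp_pos']; m=(np.hypot(q[:,:,0],q[:,:,1])<.028)&(abs(q[:,:,2])<.06); print(np.percentile(q[m][:,2],[5,50,95]).round(4),m.sum())
E
```

```text
t 28.35 tcp [ 0.4951 -0.2396  0.1771] F [ 0.6 -0.3 -1.2] w 0.0561 gf 53.952181935310364 q [ 0.71  0.37 -0.45  1.89  0.2   0.92 -1.25]
[[0.986, 0.166, 0.006], [0.166, -0.986, -0.003], [0.006, 0.004, -1.0]]
[458, 78, 28, 23, 441] p97z 0.066 circle 610.1 -360.0 8.4 hist [37, 30, 44, 37, 40, 43, 46, 68, 82, 14, 0]
[186, 174, 34, 28, 638] p97z 0.0683 circle 481.3 -128.0 10.4 hist [29, 33, 34, 37, 33, 38, 39, 63, 160, 172, 0]
[304, 179, 23, 20, 347] p97z 0.068 circle 494.6 -236.5 10.4 hist [14, 17, 14, 19, 14, 20, 19, 38, 109, 83, 0]
[  30.2 -398.7    4. ]
[0.0096 0.0232 0.0247] 8776
```

{"fn": "step_arm", "kwargs": {"moves": [[4, -48, 0, 0, 0, 0, 50], [8, -96, 0, 0, 0, 0, 50], [12, -144, 0, 0, 0, 0, 50], [16, -192, 0, 0, 0, 0, 50], [20, -240, 0, 0, 0, 0, 50], [24, -288, 0, 0, 0, 0, 50], [27, -336, 0, 0, 0, 0, 50], [29, -375, 0, 0, 0, 0, 50]]}}

```text
clock: 29.2
tcp_pos: [0.4578, 0.1383, 0.1719]
orientation: [-3.13, -0.264, 0.003]
contact_force: [0.5, 0.4, -0.1]
grip_width: 0.0557
gripper_force: 53.9
```

{"fn": "step_arm", "kwargs": {"moves": [[0, -24, 0, 0, 0, 0, 50], [0, -24, 30, 0, 0, 0, 50], [0, -24, 60, 0, 0, 0, 50], [0, -24, 60, 0, 0, 0, 50], [0, -24, 60, 0, 0, 0, 50]]}}

```text
clock: 29.7
tcp_pos: [0.4545, 0.1593, 0.1123]
orientation: [3.13, 0.262, -0.004]
contact_force: [0.4, -0.0, -0.1]
grip_width: 0.0561
gripper_force: 53.9
```

```bash
python3 - <<'E'
from h import *
st(); print(tool(box(-.041,.0,.034)).round(1))
E
```

```text
t 29.7 tcp [0.4545 0.1593 0.1123] F [ 0.4 -0.  -0.1] w 0.0561 gf 53.90758752822876 q [ 0.05  0.39 -0.61  2.08  0.32  0.76 -2.17]
[[0.986, 0.166, -0.003], [0.166, -0.986, -0.001], [-0.003, 0.0, -1.0]]
[ 2.2  0.8 78.3]
```

Then lower, release, rise and back off towards +x to view the box.

{"fn": "step_arm", "kwargs": {"moves": [[2, 1, 20, 0, 0, 0, 50], [2, 1, 50, 0, 0, 0, 50], [2, 1, 68, 0, 0, 0, 50], [2, 1, 78, 0, 0, 0, 50], [2, 1, 78, 0, 0, 0, 50], [2, 1, 78, 0, 0, 0, 72], [2, 1, 78, 0, 0, 0, 72], [2, 1, 78, 0, 0, 0, 72]]}}

```text
clock: 30.5
tcp_pos: [0.4582, 0.159, 0.0356]
orientation: [-3.13, -0.261, -0.002]
contact_force: [0.5, 0.8, 0.0]
grip_width: 0.0718
gripper_force: 0.0
```

{"fn": "step_arm", "kwargs": {"moves": [[0, 0, -45, 0, 0, 0, 72], [0, 0, -90, 0, 0, 0, 72], [0, 0, -130, 0, 0, 0, 40], [5, 45, -130, 0, 0, 0, 0], [10, 90, -130, 0, 0, 0, 0], [10, 120, -130, 0, 0, 0, 0], [10, 120, -130, 0, 0, 0, 0], [10, 120, -130, 0, 0, 0, 0]]}}

```text
clock: 31.3
tcp_pos: [0.4874, 0.0418, 0.1652]
orientation: [-3.131, -0.259, -0.001]
contact_force: [0.0, 0.0, -0.0]
grip_width: 0.0
gripper_force: 0.0
```

```bash
python3 - <<'E'
from h import *
st(); f=grab('wrist'); inbox(f); save(f,'w9'); f=grab('top'); inbox(f); w=cloud(f); q=w-c; bx=q@x; by=q@y; Z=w[:,:,2]
m=(Z>.086)&(Z<.106)&(abs(by)<.05)&(bx>.06)&(bx<.14); print('bar',np.percentile(bx[m],[5,50,95]).round(4),np.percentile(by[m],[2,98]).round(3),m.sum())
print(tool(box(.128,0,.165)).round(1))
E
```

```text
t 31.3 tcp [0.4874 0.0418 0.1652] F [ 0.  0. -0.] w 0.0 gf 0.0 q [ 0.3   0.31 -0.61  2.02  0.23  0.87 -1.84]
[[0.986, 0.164, 0.0], [0.164, -0.986, 0.0], [0.0, -0.0, -1.0]]
inbox [114, 103, 159, 142, 9854] bx [-0.074 -0.02   0.048] by [-0.057 -0.002  0.063] z [0.03  0.055 0.056]
inbox [253, 206, 23, 40, 536] bx [-0.066 -0.013  0.046] by [-0.027 -0.001  0.025] z [0.045 0.053 0.056]
bar [0.1015 0.1047 0.1097] [-0.041  0.041] 97
[ 158.2 -118.5    0.3]
```

View pics/w9.png

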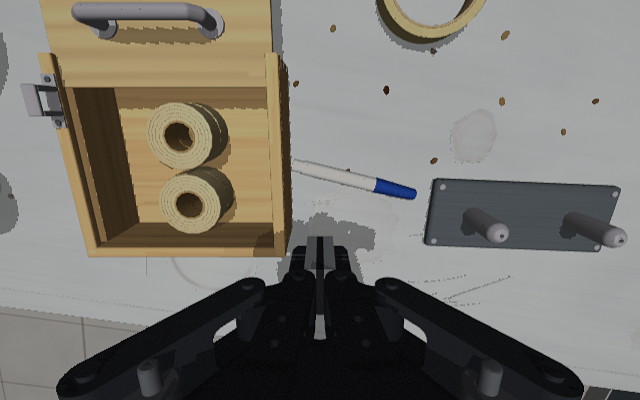

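Both stacks lie flat, with their tops at (180,135) and (190,203) and z about 55 mm, below the lid at 58 mm. The stand is empty and upright. Next I close the lid from the +x side of the bar.

{"fn": "step_arm", "kwargs": {"moves": [[40, -30, 0, 0, 0, 0, 0], [80, -60, 0, 0, 0, 0, 0], [120, -90, 0, 0, 0, 0, 0], [158, -118, 0, 0, 0, 0, 0], [158, -118, 0, 0, 0, 0, 0], [158, -118, 45, 0, 0, 0, 0], [158, -118, 60, 0, 0, 0, 0], [158, -118, 60, 0, 0, 0, 0]]}}

```text
clock: 32.2
tcp_pos: [0.6208, 0.1844, 0.1021]
orientation: [3.129, 0.264, -0.01]
contact_force: [-0.6, -0.4, 0.3]
grip_width: -0.0001
gripper_force: 0.0
```

```bash
python3 - <<'E'
from h import *
st(); print(tool(box(.128,0,.078)).round(1))
E
```

```text
t 32.2 tcp [0.6208 0.1844 0.1021] F [-0.6 -0.4  0.3] w -0.0001 gf 0.0 q [-0.    0.63 -0.54  1.7   0.39  0.93 -2.1 ]
[[0.986, 0.167, -0.006], [0.167, -0.986, -0.002], [-0.006, 0.001, -1.0]]
[ 3.  -2.1 24. ]
```

{"fn": "step_arm", "kwargs": {"moves": [[4, -2, 0, 0, 0, 0, 0], [4, -2, 24, 0, 0, 0, 0], [4, -2, 24, 0, 0, 0, 0], [-6, -2, 24, 0, 0, 0, 0], [-16, -2, 24, 0, 0, 0, 0], [-26, -2, 24, 0, 0, 0, 0], [-36, -2, 24, 0, 0, 0, 0], [-46, -2, 24, 0, 0, 0, 0]]}}

```text
clock: 33.0
tcp_pos: [0.5776, 0.1793, 0.0819]
orientation: [-3.13, -0.262, -0.003]
contact_force: [1.4, 0.3, 1.3]
grip_width: 0.0001
gripper_force: 1.2
```

{"fn": "step_arm", "kwargs": {"moves": [[-10, 0, 0, 0, 0, 0, 0], [-20, 0, 0, 0, 0, 0, 0], [-30, 0, 0, 0, 0, 0, 0], [-40, 0, 0, 0, 0, 0, 0], [-50, 0, 0, 0, 0, 0, 0], [-60, 0, 0, 0, 0, 0, 0], [-70, 0, 0, 0, 0, 0, 0], [-70, 0, 0, 0, 0, 0, 0]]}}

```text
clock: 33.8
tcp_pos: [0.5065, 0.1668, 0.0804]
orientation: [3.129, 0.263, -0.004]
contact_force: [-1.0, -0.3, -0.3]
grip_width: -0.0
gripper_force: 0.0
```

```bash
python3 - <<'E'
from h import *
st(); print(tool(box(-.014,0,.078)).round(1))
E
```

```text
t 33.8 tcp [0.5065 0.1668 0.0804] F [-1.  -0.3 -0.3] w -0.0 gf 0.0 q [ 0.01  0.51 -0.57  1.99  0.39  0.76 -2.19]
[[0.986, 0.167, -0.003], [0.167, -0.986, -0.002], [-0.003, 0.001, -1.0]]
[-23.5  -0.4   2.5]
```

{"fn": "step_arm", "kwargs": {"moves": [[-8, 0, 0, 0, 0, 0, 0], [-14, 0, 0, 0, 0, 0, 0], [-19, 0, 0, 0, 0, 0, 0], [-23, 0, 0, 0, 0, 0, 0], [-26, 0, 0, 0, 0, 0, 0], [-28, 0, 0, 0, 0, 0, 0], [-30, 0, 0, 0, 0, 0, 0], [-30, 0, 0, 0, 0, 0, 0]]}}

```text
clock: 34.6
tcp_pos: [0.4845, 0.1634, 0.0821]
orientation: [-3.127, -0.259, -0.016]
contact_force: [15.0, 1.8, -7.6]
grip_width: -0.0
gripper_force: 7.7
```

```bash
python3 - <<'E'
from h import *
st(); print(((r.get_obs()['tcp_pos']-c)@x).round(4))
E
```

```text
t 34.6 tcp [0.4845 0.1634 0.0821] F [15.   1.8 -7.6] w -0.0 gf 7.692367136478424 q [ 0.02  0.47 -0.58  2.04  0.39  0.72 -2.2 ]
[[0.986, 0.165, 0.01], [0.165, -0.986, 0.004], [0.01, -0.002, -1.0]]
-0.0126
```

{"fn": "step_arm", "kwargs": {"moves": [[-2, 0, 0, 0, 0, 0, 0], [-4, 0, 0, 0, 0, 0, 0], [-6, 0, 0, 0, 0, 0, 0], [-6, 0, 0, 0, 0, 0, 0]]}}

```text
clock: 35.0
tcp_pos: [0.4843, 0.1635, 0.083]
orientation: [-3.124, -0.257, -0.031]
contact_force: [31.0, 3.4, -22.0]
grip_width: 0.0002
gripper_force: 15.4
```

```bash
python3 - <<'E'
from h import *
st(); print(((r.get_obs()['tcp_pos']-c)@x).round(4))
E
```

```text
t 35.0 tcp [0.4843 0.1635 0.083 ] F [ 31.    3.4 -22. ] w 0.0002 gf 15.399797558784485 q [ 0.02  0.47 -0.58  2.05  0.39  0.71 -2.21]
[[0.986, 0.163, 0.019], [0.163, -0.987, 0.009], [0.021, -0.006, -1.0]]
-0.0129
```

Home: the force rose to 31 N without motion, and the travel adds up to 135 mm. I rise and measure the knob.

{"fn": "step_arm", "kwargs": {"moves": [[8, 0, 0, 0, 0, 0, 0], [12, 0, 0, 0, 0, 0, 0], [12, 0, -45, 0, 0, 0, 0], [12, 0, -85, 0, 0, 0, 0], [12, 0, -85, 0, 0, 0, 0], [12, 0, -85, 0, 0, 0, 0]]}}

```text
clock: 35.6
tcp_pos: [0.4844, 0.1634, 0.1661]
orientation: [3.13, 0.262, 0.0]
contact_force: [-0.9, 0.2, -0.4]
grip_width: 0.0002
gripper_force: 0.0
```

```bash
python3 - <<'E'
from h import *
st(); f=grab('wrist'); save(f,'w10'); w=cloud(f)
Z=w[:,:,2]; m=(Z>.103)&(Z<.13)&(w[:,:,0]>.45)&(abs((w-c)@y)<.08)
p=w[m]; k=(p[:,:2]*1000).astype(np.float32); print(m.sum(),cv2.minEnclosingCircle(k),np.median(p,0)); q=p.mean(0)-c; print('box',(q@x).round(4),(q@y).round(4))
m=(abs(Z-.094)<.01)&(abs((w-c)@y)<.04)&(abs((w-c)@x+.03)<.02); print('bar',np.percentile((w[m]-c)@x,[2,50,98]))
E
```

```text
t 35.6 tcp [0.4844 0.1634 0.1661] F [-0.9  0.2 -0.4] w 0.0002 gf 0.0 q [ 0.09  0.36 -0.64  1.97  0.27  0.9  -2.1 ]
[[0.986, 0.166, 0.0], [0.166, -0.986, -0.001], [0.0, 0.001, -1.0]]
397 ((550.3577270507812, 160.68321228027344), 7.380488872528076) [0.55053712 0.16080057 0.11531989]
box 0.0519 -0.0136
bar [-0.03175525 -0.02637366 -0.02321729]
```

View pics/w10.png

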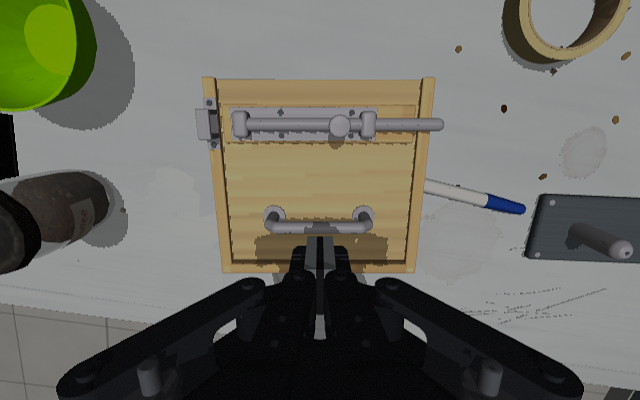

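The lid is home, with the knob at (340,125), box (50, −14), drawn. I grip it and shoot the bolt along +y.

```bash
python3 - <<'E'
from h import *
print(tool([.549,.1612,.17]).round(1))
E
```

```text
[63.9 12.6 -5. ]
```

{"fn": "step_arm", "kwargs": {"moves": [[30, 5, 0, 0, 0, 0, 40], [63, 13, 0, 0, 0, 0, 40], [63, 13, 0, 0, 0, 0, 40], [63, 13, 0, 0, 0, 0, 40]], "grip_force": 25}}

```text
clock: 36.05
tcp_pos: [0.5482, 0.1608, 0.1638]
orientation: [3.13, 0.261, -0.006]
contact_force: [-0.0, 0.8, -0.3]
grip_width: 0.04
gripper_force: 0.0
```

```bash
python3 - <<'E'
from h import *
st(); print(tool([.549,.1612,.095]).round(1))
E
```

```text
t 36.05 tcp [0.5482 0.1608 0.1638] F [-0.   0.8 -0.3] w 0.04 gf 0.0 q [ 0.08  0.45 -0.61  1.84  0.31  0.95 -2.07]
[[0.986, 0.166, -0.004], [0.166, -0.986, -0.001], [-0.004, 0.0, -1.0]]
[ 1.2 -0.3 68.8]
```

{"fn": "step_arm", "kwargs": {"moves": [[1, 0, 40, 0, 0, 0, 40], [1, 0, 68, 0, 0, 0, 40], [1, 0, 68, 0, 0, 0, 40], [1, 0, 68, 0, 0, 0, 5], [1, 0, 68, 0, 0, 0, 5], [1, 0, 68, 0, 0, 0, 5], [1, 0, 68, 0, 0, 0, 5]]}}

```text
clock: 36.75
tcp_pos: [0.5507, 0.162, 0.0991]
orientation: [-3.13, -0.262, -0.003]
contact_force: [-2.8, 0.9, 3.6]
grip_width: 0.0127
gripper_force: 24.5
```

{"fn": "step_arm", "kwargs": {"moves": [[0, -6, 0, 0, 0, 0, 5], [0, -12, 0, 0, 0, 0, 5], [0, -17, 0, 0, 0, 0, 5], [0, -22, 0, 0, 0, 0, 5], [0, -26, 0, 0, 0, 0, 5], [0, -29, 0, 0, 0, 0, 5], [0, -32, 0, 0, 0, 0, 5], [0, -32, 0, 0, 0, 0, 5]]}}

```text
clock: 37.55
tcp_pos: [0.5462, 0.1912, 0.0989]
orientation: [3.128, 0.259, 0.002]
contact_force: [-0.8, -5.8, 7.5]
grip_width: 0.0129
gripper_force: 24.8
```

```bash
python3 - <<'E'
from h import *
st(); q=r.get_obs()['tcp_pos']-c; print(q@x,q@y)
E
```

```text
t 37.55 tcp [0.5462 0.1912 0.0989] F [-0.8 -5.8  7.5] w 0.0129 gf 24.836564362049103 q [-0.01  0.54 -0.57  1.87  0.39  0.84 -2.18]
[[0.986, 0.165, 0.002], [0.165, -0.986, -0.003], [0.001, 0.003, -1.0]]
0.05274665546039539 0.017094806870895783
```

{"fn": "step_arm", "kwargs": {"moves": [[0, -2, -2, 0, 0, 0, 5], [0, -4, -2, 0, 0, 0, 5], [0, -6, -2, 0, 0, 0, 5], [0, -6, -2, 0, 0, 0, 5]]}}

```text
clock: 37.95
tcp_pos: [0.5455, 0.1915, 0.0991]
orientation: [3.122, 0.253, -0.002]
contact_force: [2.4, -14.9, 0.2]
grip_width: 0.0128
gripper_force: 25.2
```

```bash
python3 - <<'E'
from h import *
st(); q=r.get_obs()['tcp_pos']-c; print(q@x,q@y)
E
```

```text
t 37.95 tcp [0.5455 0.1915 0.0991] F [  2.4 -14.9   0.2] w 0.0128 gf 25.17968863248825 q [-0.02  0.54 -0.56  1.87  0.39  0.84 -2.19]
[[0.987, 0.161, -0.0], [0.161, -0.987, -0.01], [-0.002, 0.01, -1.0]]
0.05211917227510662 0.01746465116691806
```

{"fn": "step_arm", "kwargs": {"moves": [[0, 6, 2, 0, 0, 0, 5], [0, 6, 2, 0, 0, 0, 40], [0, 6, 2, 0, 0, 0, 40], [0, 6, 2, 0, 0, 0, 40], [0, 6, -40, 0, 0, 0, 40], [0, 6, -85, 0, 0, 0, 40], [-30, 30, -100, 0, 0, 0, 40], [-60, 60, -100, 0, 0, 0, 40]]}}

```text
clock: 38.75
tcp_pos: [0.496, 0.1321, 0.2028]
orientation: [-3.128, -0.267, -0.009]
contact_force: [1.0, -1.7, 0.4]
grip_width: 0.0401
gripper_force: 0.0
```

{"fn": "step_arm", "kwargs": {"moves": [[0, 0, 0, 0, 0, 0, 40], [0, 0, 0, 0, 0, 0, 40], [0, 0, 0, 0, 0, 0, 40]]}}

```text
clock: 39.05
tcp_pos: [0.4954, 0.1308, 0.2]
orientation: [-3.13, -0.263, -0.001]
contact_force: [-0.1, 0.1, -0.3]
grip_width: 0.04
gripper_force: 0.0
```

```bash
python3 - <<'E'
from h import *
st(); f=grab('wrist'); save(f,'w11'); stand(f); w=cloud(f)
Z=w[:,:,2]; m=(Z>.103)&(Z<.13)&(w[:,:,0]>.5)&(abs((w-c)@y)<.08)
p=w[m]; q=p.mean(0)-c; print('knob',m.sum(),(q@x).round(4),(q@y).round(4))
E
```

```text
t 39.05 tcp [0.4954 0.1308 0.2   ] F [-0.1  0.1 -0.3] w 0.04 gf 0.0 q [ 0.17  0.31 -0.65  1.94  0.23  0.96 -1.99]
[[0.986, 0.167, 0.001], [0.167, -0.986, 0.001], [0.001, -0.001, -1.0]]
[525, 222, 41, 28, 716] p97z 0.0683 circle 481.6 -126.7 11.1 hist [42, 60, 52, 51, 56, 60, 65, 69, 125, 136, 0]
[618, 226, 22, 23, 363] p97z 0.0521 circle 0.0 0.0 0.0 hist [65, 72, 68, 70, 53, 34, 1, 0, 0, 0, 0]
knob 290 0.0523 0.0156
```

View pics/w11.png

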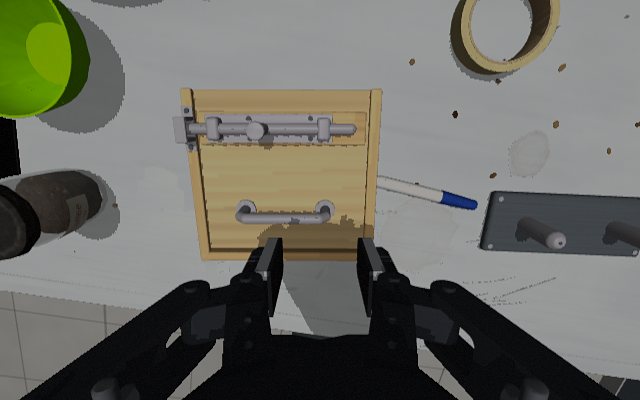

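The bolt runs into the keeper at (185,130), the knob reads box y = 15.6 mm (fully shot is 16), the lid is home, and the stand is empty and in place. I am handing it in.

```bash
python3 -c "
from bench import r
print(r.hand_in())"
```

```text
the job is handed in; nothing more can be done
None
```

The job is handed in: all four rolls lie flat in the box in two stacks, the lid is fully home, the bolt is fully in its keeper, and the stand is empty, upright and where it was.

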